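# Set out the dealer's side of the card table

## Robot

A 6-joint arm with a two-finger parallel gripper is mounted at the origin on the work surface. World frame = base frame: x ahead of the robot, y to its left, z up, the work surface at z = 0. Lengths are in m, angles in rad, forces in N, time in s.
With the tool pointing down it reaches from about 0.425 to 0.925 m from the base axis. Payload 12.5 kg.
Tool frame: the origin (TCP) lies midway between the tips of the shut fingers; the grasp point (between the pads) lies 19 mm behind it (grip_point_offset is the distance from the TCP to the grasp point, in m); z points along the fingers, y is the line along which they close (so a half turn about z gives the same grasp; the last joint's range is limited). The gripper opens to 85 mm and grips with 20 to 120 N. Pads are 22 mm wide; open, the fingers measure 114 mm over their backs; the gripper's body (76 mm by 85 mm) begins 54 mm behind the grasp point. The pads swing forward as they close: fully open they stand 13 mm farther back than shut.
Start: joints at [-1.271, 0.491, 1.559, -0, 1.092, -0.106], TCP at [0.247, -0.574, 0.231] pointing down, gripper open.
Joint ranges: [-3.1, 3.1], [-0.84, 2.19], [0.05, 2.79], [-1.13, 4.28], [0.06, 2.93], [-2.69, 2.69]. Speed limits (rad/s): [2.22, 2.22, 2.79, 3.14, 3.14, 3.14].

## Interface

Orientations are given as a unit quaternion [w, x, y, z].
In Python, from bench import * gives the robot as it stands.
- The arm moves only by the tool servo_tool, never from a script. Its argument "series" is a list of rows, each a list of 3 entries, a list of its own where there are three numbers: the closure, from -1 (fully open) to 1 (shut), then the shift along the tool's x, y, z in m, then the turn about the tool's z in degrees. A call has 1 to 10 rows; each row shifts and turns the commanded pose from where the row before left it, along the tool's axes as they then stand; what a row does not reach is not made up. A row lasts 1/12 s, in which the tool goes at most 41.7 mm and 7.16 degrees, less where a joint would pass 70% of its speed; a pose out of reach is approached as far as the arm can. A call with a gripper value outside its range is refused whole. The fingers move at their own pace and stop on an object; "grip_force" is the grip in N (left out, the last holds). Time passes only in rows, so rows that do not move let the fingers close. It gives the time, the measured TCP pose, the force, the opening and the grip force at its end, in the units of the state.
- get_state(): the state, without advancing time (a new reading comes with each control period).
- get_image(name): name is "scene" or "top"; returns a dict with "frame" (480x640x3 uint8, red, green, blue), "K" (3x3 intrinsics, pixels), "k1" (the pictures are not rectified: a ray, as slopes to the right and down, at radius r is drawn at 1 + k1 r^2 times it, then the intrinsics apply), "extrinsics" (4x4, takes a point from camera to world coordinates). Camera axes: x right, y up, looking along -z (the intrinsics and any distortion apply to the point x, -y, -z); pixel columns grow to the right and rows downward; lengths in m; the calibration is good to about 2 mm. A picture is of the moment at which its call begins. There is no depth.
- job_done(): hands the job in; it is judged then, once.
The state is a dict: "time": time; "q": joint angles; "joint_velocities": joint speeds; "joint_torque": joint torques, N m; "eef_pos": TCP position; "orientation": TCP orientation; "contact_force": force on the tool from outside, world axes, zero at the start; "moment": the same for the moment, N m; "opening": finger opening in m; "grasp_force": force on a finger pad.
Only numpy, scipy, OpenCV 4.12 (cv2) and the standard library are available. Lean on these libraries where they do the work, as an engineer would, in place of code of your own. Each camera call takes 0.05 s, during which the arm holds its last target. There are 200 camera calls.

## Task

Set out the dealer's side of the card table: stand the blue chip column on the round spot next to the black card shoe, the red column on the spot at the other end of the row, next to the wooden stand, and the yellow column on the spot between them, each in the middle of its spot. Lay the card box flat in the middle of the wooden stand, squared up with the stand, and put the dealer button flat on the middle of the card box.

Things in the scene. Friction and masses are not known exactly. Their poses are not given: they have to be found in the camera images.
- chips_blue: loose column of blue poker chips with ivory stripes, held together as one solid upright cylinder, 39 mm across, 50 mm tall, about 170 g; origin at the centre of its underside, z up along its axis
- chips_red: loose column of red poker chips with ivory stripes, held together as one solid upright cylinder, 39 mm across, 50 mm tall, about 170 g; origin at the centre of its underside, z up along its axis
- chips_yellow: loose column of yellow poker chips with ivory stripes, held together as one solid upright cylinder, 39 mm across, 50 mm tall, about 170 g; origin at the centre of its underside, z up along its axis
- deck_box: loose purple playing-card box with an ivory frame and diamond on top, lying flat: 90 mm long (its x), 64 mm wide (its y), 20 mm thick, about 110 g; origin at the centre of its underside, z up
- dealer_button: loose ivory disc with a black band, the dealer button: 48 mm across, 12 mm thick, lying flat, about 40 g; origin at the centre of its underside, z up
- card_shoe: fixed black plastic card-dealing shoe, 150 mm long (its x), 95 mm wide (its y), 90 mm tall, with cards in it; it stands just past one end of the row of spots, left or right; origin at the centre of its underside
- card_stand: fixed flat wooden stand for the card box, 120 mm long (its x), 100 mm wide (its y), 10 mm thick, plain flat top with a thin gold outline; it lies just past the other end of the row; origin at the centre of its underside, z up
- spot_left: fixed flat round spot, 76 mm across, 2 mm thick, maroon with a gold rim and one ivory dot, on the 2 mm maroon mat; the leftmost of the row of three (seen from the robot), spots 95 mm apart; its top is 4 mm above the table; origin at the centre of its underside, z up, y along the row to the left
- spot_mid: fixed flat round spot, 76 mm across, 2 mm thick, maroon with a gold rim and two ivory dots, on the 2 mm maroon mat; the middle of the row of three (seen from the robot), spots 95 mm apart; its top is 4 mm above the table; origin at the centre of its underside, z up, y along the row to the left
- spot_right: fixed flat round spot, 76 mm across, 2 mm thick, maroon with a gold rim and three ivory dots, on the 2 mm maroon mat; the rightmost of the row of three (seen from the robot), spots 95 mm apart; its top is 4 mm above the table; origin at the centre of its underside, z up, y along the row to the left
There are look-alikes about, which are no part of the job. Leave any green or pink look-alike of the deck_box alone.

How it is judged:
At the end, for the whole second after the job is handed in: Blue chips on the end spot by the shoe, red on the end spot by the stand, yellow on the middle spot, upright, within 12 mm of centre; card box flat on the stand (12 mm, square to 0.2 rad either way round); dealer button flat on the box (12 mm); all released and at rest (((y of card_shoe in the frame of spot_mid above 0 m and horizontal distance between chips_blue and spot_left below 0.012 m and z of chips_blue in the frame of spot_left below 0.006 m and horizontal distance between chips_yellow and spot_mid below 0.012 m and z of chips_yellow in the frame of spot_mid below 0.006 m and horizontal distance between chips_red and spot_right below 0.012 m and z of chips_red in the frame of spot_right below 0.006 m) or (y of card_shoe in the frame of spot_mid below 0 m and horizontal distance between chips_blue and spot_right below 0.012 m and z of chips_blue in the frame of spot_right below 0.006 m and horizontal distance between chips_yellow and spot_mid below 0.012 m and z of chips_yellow in the frame of spot_mid below 0.006 m and horizontal distance between chips_red and spot_left below 0.012 m and z of chips_red in the frame of spot_left below 0.006 m)) and horizontal distance between deck_box and card_stand below 0.012 m and angle between the x axis of deck_box and the x axis of card_stand, either way round below 0.2 rad and z of deck_box in the frame of card_stand between 0.006 and 0.014 m and horizontal distance between dealer_button and deck_box below 0.012 m and z of dealer_button in the frame of deck_box between 0.016 and 0.024 m and angle between each of chips_blue, chips_red, chips_yellow, deck_box, dealer_button's own z axis and vertical below 0.1 rad and linear speed of each of chips_blue, chips_red, chips_yellow, deck_box, dealer_button below 0.02 m/s and angular speed of each of chips_blue, chips_red, chips_yellow, deck_box, dealer_button below 0.2 rad/s); the robot touches nothing.
It also fails if it takes over 128 s, if anything falls off the work surface, if the arm or the gripper's body presses on something with over 40 N, if the wrist force passes 120 N, or if a joint passes its speed limit or range.

## Working session

There is one attempt and no reset: what is moved stays moved. The work goes in short steps, Python scripts to look and compute and a tool call to move; the robot and the scene stay as the last step left them, time stands still between calls to the robot, and variables do not carry over. Pictures are saved under pics/ and viewed, at most 14 in all, crops included, and the job is handed in when it is done.

Besides the shell and the picture viewer there is one more tool, called after "Request:" by a JSON object that holds its "name" and its "arguments", one argument or row to a line. servo_tool: Moves the arm, as the interface text tells. Its arguments: {"type":"object","properties":{"series":{"type":"array","items":{"type":"array"}},"grip_force":{"type":"number"}},"required":["series"]}

```bash
mkdir -p pics
python3 - <<'E'
from bench import *
import cv2
for n in ("scene","top"):
    d=get_image(n); cv2.imwrite(f"pics/{n}0.png",d["frame"][:,:,::-1]); print(n,d["K"],d["k1"],d["extrinsics"])
print(get_state())
E
```

```text
scene [[439.13383923   0.         323.89069841]
 [  0.         439.13383923 230.79673886]
 [  0.           0.           1.        ]] -0.030055205405628994 [[ 0.53777443 -0.56832446  0.62274069  1.04905718]
 [ 0.84293761  0.3484614  -0.40991564 -0.31769758]
 [ 0.01596399  0.7453737   0.6664557   0.61895305]
 [ 0.          0.          0.          1.        ]]
top [[609.64496531   0.         318.04326763]
 [  0.         609.64496531 232.41293336]
 [  0.           0.           1.        ]] -0.14096323160556615 [[-0.01605726  0.99572948 -0.09091192  0.37255822]
 [-0.99967393 -0.01779306 -0.01831496  0.0440069 ]
 [-0.01985434  0.09058818  0.99569051  1.33272132]
 [ 0.          0.          0.          1.        ]]
{'time': 0.1, 'q': array([-1.27056804e+00,  4.91495917e-01,  1.55939319e+00, -2.61991967e-05,
        1.09171813e+00, -1.05612875e-01]), 'joint_velocities': array([ 0.00170379, -0.00138989, -0.00082117, -0.00239398,  0.00138328,
       -0.00073244]), 'joint_torque': array([ 3.90371642e-03, -6.19447088e+01, -2.62024516e+01, -3.42211763e-05,
        2.91273340e-03,  1.94367675e-05]), 'eef_pos': array([ 0.24669161, -0.57403043,  0.23078666]), 'orientation': array([-5.03761547e-04,  9.79480825e-01,  2.01536737e-01, -6.08522119e-05]), 'contact_force': array([0.37998063, 0.36546916, 0.45143878]), 'moment': array([-0.00036339, -0.0026855 ,  0.02879738]), 'grasp_force': 0.0, 'opening': 0.08547348787703798}
```

View pics/top0.png

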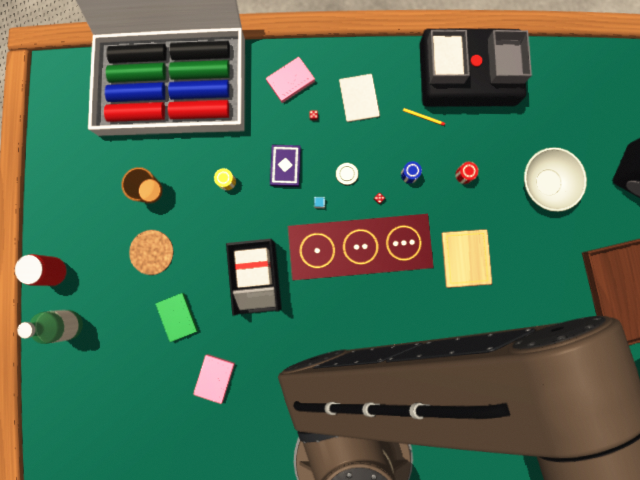

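View pics/scene0.png

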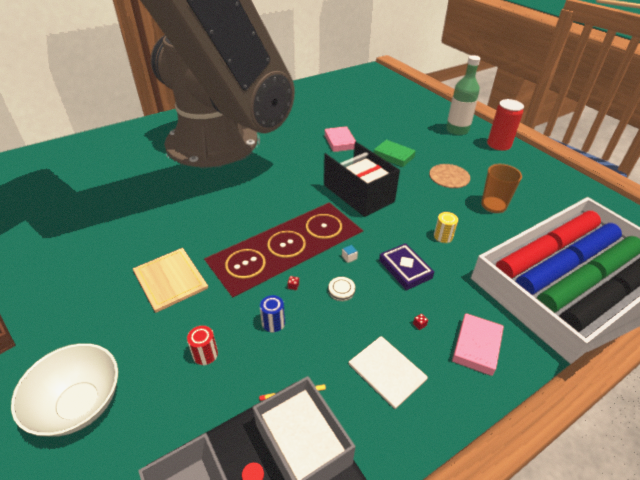

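```bash
cat > h.py <<'E'
from bench import *
import cv2, numpy as np
def ray(d,u,v):
    K=d["K"];a=np.array([(u-K[0,2])/K[0,0],(v-K[1,2])/K[1,1]]);s=a.copy()
    for _ in range(20): s=a/(1+d["k1"]*(s@s))
    E=np.array(d["extrinsics"]); return E[:3,3],E[:3,:3]@np.array([s[0],-s[1],-1])
def w(d,u,v,z):
    o,r=ray(d,u,v); return o+r*(z-o[2])/r[2]
def proj(d,p):
    E=np.array(d["extrinsics"]);c=E[:3,:3].T@(np.array(p)-E[:3,3]);s=np.array([c[0],-c[1]])/-c[2]
    return s*(1+d["k1"]*(s@s))*d["K"][0,0]+d["K"][:2,2]
def yaw(R): return np.degrees(np.arctan2(R[1,0],R[0,0]))
def tool():
    s=get_state();q=s["orientation"]
    from scipy.spatial.transform import Rotation as Ro
    return s,Ro.from_quat([q[1],q[2],q[3],q[0]]).as_matrix()
def goto(x,y,z,axis=None):
    """shift in tool axes to a world TCP point; turn (deg) so tool y lies along world bearing axis (mod 180)"""
    s,R=tool(); print("t",s["time"],"pos",s["eef_pos"].round(4),"op",round(s["opening"],4))
    print("shift mm",(R.T@(np.array([x,y,z])-s["eef_pos"])*1000).round(1))
    b=np.degrees(np.arctan2(R[1,1],R[0,1]));print("tool y bearing",b.round(1),"q6",s["q"][5].round(2))
    if axis is not None: print("turn about tool z", -(((axis-b)+90)%180-90).round(1))
E
python3 - <<'E'
from h import *
d=get_image("top");f=d["frame"][:,:,::-1].copy();hsv=cv2.cvtColor(f,cv2.COLOR_BGR2HSV)
cv2.imwrite("pics/crop.png",cv2.resize(f[130:320,200:520],None,fx=2.5,fy=2.5,interpolation=cv2.INTER_CUBIC))
def blob(name,lo,hi,box,z,rect=False):
    x0,y0,x1,y1=box;m=cv2.inRange(hsv[y0:y1,x0:x1],lo,hi)
    n,l,st,c=cv2.connectedComponentsWithStats(m);i=1+st[1:,4].argmax()
    cs,_=cv2.findContours((l==i).astype(np.uint8),cv2.RETR_EXTERNAL,cv2.CHAIN_APPROX_NONE)
    P=np.array([w(d,a+x0,b+y0,z)[:2] for a,b in max(cs,key=len)[:,0]],np.float32)*1000
    r=cv2.minAreaRect(P); cc,rr=cv2.minEnclosingCircle(P)
    print(name,"rect",np.round(r[0],1),np.round(r[1],1),round(r[2],1),"circ",np.round(cc,1),round(rr,1),"px",c[i]+[x0,y0])
blob("mat",(165,100,30),(179,255,160),(285,210,437,282),.002)
blob("stand",(10,40,120),(30,255,255),(436,224,500,292),.01)
blob("box",(120,60,20),(160,255,140),(266,140,304,190),.02)
blob("button",(0,0,140),(179,90,255),(330,155,364,190),.012)
blob("yellow",(20,80,120),(35,255,255),(208,160,242,196),.05)
blob("blue",(105,120,50),(130,255,255),(396,152,428,190),.05)
blob("red",(0,150,80),(8,255,255),(450,152,486,190),.05)
blob("shoe",(0,0,0),(179,255,45),(220,235,283,318),.09)
for n,u,v in(("L",317,250.5),("M",360.5,246.5),("R",403.5,242.5)): print(n,w(d,u,v,.004)*1000)
for n in ((20,50,120),):
    pass
E
```

```text
mat rect [461.5 -23.2] [116.6 306.3] 4.1 circ [461.2 -23.5] 162.3 px [360.45486284 246.78952618]
stand rect [ 431.8 -254.1] [120.8 101.6] 2.9 circ [ 431.4 -254.1] 76.3 px [466.28577044 258.07154088]
box rect [643.3 138.4] [39.8 64.8] 88.8 circ [643.3 138.1] 37.7 px [284.87593052 164.4044665 ]
button rect [623.1   3.7] [46.2 49.1] 88.9 circ [623.1   3.7] 24.8 px [346.53132832 173.07518797]
yellow rect [609.  267.1] [46.7 38. ] 44.4 circ [608.7 267.7] 23.6 px [224.0615942  178.61956522]
blue rect [ 616.3 -132.6] [37.8 46.3] 43.8 circ [ 616.1 -133.4] 23.9 px [411.0443038  172.08227848]
red rect [ 613.3 -253.5] [38.8 51.3] 39.3 circ [ 612.9 -253.8] 25.8 px [466.53804348 172.19565217]
shoe rect [396.4 199.4] [145.  102.1] 4.8 circ [396.7 200.2] 86.0 px [254.44959857 271.77966102]
L [454.26930448  71.36250644   4.        ]
M [461.34671372 -23.74186139   4.        ]
R [ 468.40423677 -117.98743102    4.        ]
```

View pics/crop.png

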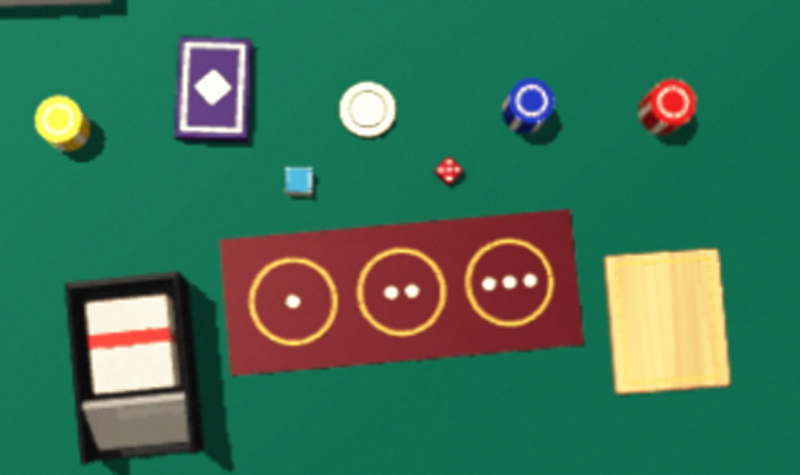

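The table shows the purple box (285,164), button (347,173), yellow (224,178), blue (412,170), red (469,170). The shoe (254,272) stands by the one-dot spot and the stand (466,258) by the three-dot spot. The only purple box is the one at (285,164); the pink ones (291,80), (214,379) and the green one (177,318) are look-alikes. Blue therefore goes to the left spot and red to the right. I'll refine positions by silhouette fitting.

```bash
cat >> h.py <<'E'
from scipy.optimize import minimize
a_=np.linspace(0,2*np.pi,60)
def disc(r): return np.c_[r*np.cos(a_),r*np.sin(a_)]
def rect(l,wd): return np.array([[l,wd],[l,-wd],[-l,-wd],[-l,wd]])/2
def fit(d,shape,h,x0,z0=0,turn=False,lo=None,hi=None):
    hsv=cv2.cvtColor(d["frame"],cv2.COLOR_RGB2HSV)
    if lo is None: m=~((hsv[...,0]>60)&(hsv[...,0]<98)&(hsv[...,1]>90))
    else: m=cv2.inRange(hsv,lo,hi)>0
    def cost(p):
        t=p[2] if turn else (x0[2] if len(x0)>2 else 0);c,s=np.cos(t),np.sin(t)
        S=shape@np.array([[c,s],[-s,c]])+p[:2]
        pts=np.array([proj(d,[*q,z]) for z in(z0,z0+h) for q in S],np.float32)
        H=cv2.convexHull(pts);u0,v0=(H[:,0].min(0)-7).astype(int);u1,v1=(H[:,0].max(0)+8).astype(int)
        k=np.zeros((8*(v1-v0),8*(u1-u0)),np.uint8)
        cv2.fillPoly(k,[np.round((H-[u0-.5,v0-.5])*8).astype(np.int32)],255)
        k=cv2.resize(k,(u1-u0,v1-v0),interpolation=cv2.INTER_AREA)/255.
        M=m[v0:v1,u0:u1]; return np.minimum(k,M).sum()*-1/np.maximum(k,M).sum()
    n=3 if turn else 2
    r=minimize(cost,x0[:n],method="Nelder-Mead",options=dict(initial_simplex=np.vstack([x0[:n]]+[np.array(x0[:n])+np.eye(n)[i]*[.008,.008,.1][i] for i in range(n)]),xatol=1e-4,fatol=1e-4))
    return r.x.round(4),round(-r.fun,3)
E
python3 - <<'E'
from h import *
for n in("top","scene"):
    d=get_image(n);print(n)
    for k,x in dict(yellow=(.607,.268),blue=(.614,-.133),red=(.611,-.253)).items(): print(k,fit(d,disc(.0195),.05,x))
    print("button",fit(d,disc(.024),.012,(.623,.004)))
    print("box",fit(d,rect(.09,.064),.02,(.64,.138,0.),turn=True))
    print("stand",fit(d,rect(.12,.1),.01,(.432,-.254,.05),turn=True))
    print("mat",fit(d,rect(.118,.306),.002,(.4615,-.0232,.075),turn=True))
    print("shoe",fit(d,rect(.15,.095),.09,(.396,.199,.075),turn=True))
E
```

```text
top
yellow (array([0.6129, 0.2709]), np.float64(0.9))
blue (array([ 0.6211, -0.1362]), np.float64(0.946))
red (array([ 0.6182, -0.2581]), np.float64(0.888))
button (array([0.6234, 0.003 ]), np.float64(0.919))
box (array([ 0.6434,  0.1388, -0.0489]), np.float64(0.971))
stand (array([ 0.4324, -0.2551,  0.042 ]), np.float64(0.965))
mat (array([ 0.4612, -0.0232,  0.0674]), np.float64(0.96))
shoe (array([0.3993, 0.2054, 0.0751]), np.float64(0.939))
scene
yellow (array([0.6156, 0.2683]), np.float64(0.897))
blue (array([ 0.6236, -0.1378]), np.float64(0.937))
red (array([ 0.621 , -0.2598]), np.float64(0.923))
button (array([0.6253, 0.0016]), np.float64(0.928))
box (array([ 0.6457,  0.1364, -0.0812]), np.float64(0.915))
stand (array([ 0.4351, -0.2572,  0.0507]), np.float64(0.93))
mat (array([ 0.4652, -0.0265,  0.0647]), np.float64(0.763))
shoe (array([0.3965, 0.2056, 0.0586]), np.float64(0.732))
```

Request:
{"name": "servo_tool", "arguments": {
  "series": [
    [-1,[0,0,0],5.8],
    [-1,[0,0,0],5.8],
    [-1,[0,0,0],5.8],
    [-1,[0,0,0],5.8],
    [-1,[0,0,0],0]
  ],
  "grip_force": 40
}}

```text
time: 0.67
eef_pos: [0.2467, -0.5742, 0.2312]
orientation: [-0.0, 1.0, -0.002, 0.0]
contact_force: [-0.0, -0.2, -0.1]
opening: 0.0853
grasp_force: 0.0
```

```bash
python3 -c "
from h import *
goto(.6196,-.259,.15,90)"
```

```text
t 0.6667 pos [ 0.2467 -0.5742  0.2312] op 0.0853
shift mm [ 371.7 -316.6   81.2]
tool y bearing -90.2 q6 0.3
turn about tool z -0.2
```

Request:
{"name": "servo_tool", "arguments": {
  "series": [
    [-1,[0.026,-0.022,0],0],
    [-1,[0.026,-0.022,0],0],
    [-1,[0.026,-0.022,0],0],
    [-1,[0.026,-0.022,0],0],
    [-1,[0.026,-0.022,0],0],
    [-1,[0.026,-0.022,0],0],
    [-1,[0.026,-0.022,0],0],
    [-1,[0.026,-0.022,0],0],
    [-1,[0.026,-0.022,0],0],
    [-1,[0.026,-0.022,0],0]
  ]
}}

```text
time: 1.5
eef_pos: [0.5077, -0.3527, 0.2314]
orientation: [0.0, 1.0, 0.002, 0.0]
contact_force: [0.2, -0.7, -0.1]
opening: 0.0853
grasp_force: 0.0
```

Request:
{"name": "servo_tool", "arguments": {
  "series": [
    [-1,[0.028,-0.024,0.02],0],
    [-1,[0.028,-0.024,0.02],0],
    [-1,[0.028,-0.024,0.02],0],
    [-1,[0.028,-0.024,0.02],0],
    [-1,[0,0,0],0],
    [-1,[0,0,0],0]
  ]
}}

```text
time: 2.0
eef_pos: [0.6183, -0.2568, 0.1502]
orientation: [-0.001, 1.0, 0.003, -0.001]
contact_force: [0.5, -0.6, 0.4]
opening: 0.0854
grasp_force: 0.0
```

```bash
python3 -c "
from h import *
goto(.6196,-.259,.018,90)"
```

```text
t 2.0 pos [ 0.6183 -0.2568  0.1502] op 0.0854
shift mm [  1.6   2.4 132.2]
tool y bearing -89.6 q6 1.07
turn about tool z 0.4
```

Request:
{"name": "servo_tool", "arguments": {
  "series": [
    [-1,[0.0016,0.0024,0.026],0],
    [-1,[0,0,0.027],0],
    [-1,[0,0,0.027],0],
    [-1,[0,0,0.026],0],
    [-1,[0,0,0.026],0],
    [1,[0,0,0],0],
    [1,[0,0,0],0],
    [1,[0,0,0],0],
    [1,[0,0,0],0],
    [1,[0,0,0],0]
  ]
}}

```text
time: 2.83
eef_pos: [0.62, -0.2617, 0.0224]
orientation: [0.001, 1.0, 0.001, 0.001]
contact_force: [-2.3, -0.3, 7.3]
opening: 0.0378
grasp_force: 40.0
```

Request:
{"name": "servo_tool", "arguments": {
  "series": [
    [1,[0,0,0],0],
    [1,[0,0,0],0],
    [1,[0,0,0],0],
    [1,[0,0,0],0]
  ]
}}

```text
time: 3.17
eef_pos: [0.6201, -0.2618, 0.0224]
orientation: [0.001, 1.0, 0.001, 0.001]
contact_force: [-2.4, -1.3, 7.3]
opening: 0.0381
grasp_force: 40.0
```

```bash
python3 -c "
from h import *
d=get_image('scene');cv2.imwrite('pics/g1.png',d['frame'][150:450,60:460,::-1])
goto(.4697,-.1192,.0225,90)"
```

```text
t 3.2167 pos [ 0.6201 -0.2617  0.0224] op 0.038
shift mm [-150.2 -142.7   -0.9]
tool y bearing -89.9 q6 1.07
turn about tool z 0.1
```

View pics/g1.png

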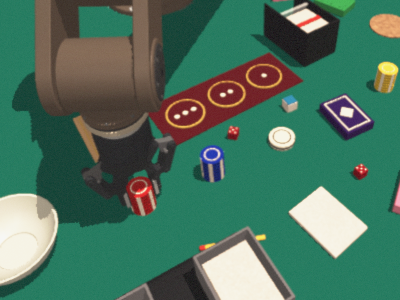

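Grasp of the red column is good (at 145,195 in the crop, held between both pads).

Request:
{"name": "servo_tool", "arguments": {
  "series": [
    [1,[0,0,-0.02],0],
    [1,[0,0,-0.03],0],
    [1,[0,0,-0.03],0],
    [1,[-0.025,-0.024,-0.01],0],
    [1,[-0.025,-0.024,0],0],
    [1,[-0.025,-0.024,0],0],
    [1,[-0.025,-0.024,0],0],
    [1,[-0.025,-0.024,0],0],
    [1,[-0.025,-0.024,0],0],
    [1,[0,0,0],0]
  ]
}}

```text
time: 4.05
eef_pos: [0.4646, -0.1136, 0.1109]
orientation: [-0.001, 1.0, 0.001, -0.001]
contact_force: [0.9, -0.1, -1.8]
opening: 0.0377
grasp_force: 40.7
```

Request:
{"name": "servo_tool", "arguments": {
  "series": [
    [1,[0,0,0],0],
    [1,[0,0,0],0]
  ]
}}

```text
time: 4.22
eef_pos: [0.4702, -0.1175, 0.111]
orientation: [0.001, 1.0, 0.001, 0.001]
contact_force: [1.5, 0.2, -0.6]
opening: 0.038
grasp_force: 40.7
```

```bash
python3 -c "
from h import *
d=get_image('scene');cv2.imwrite('pics/g2.png',d['frame'][100:400,100:500,::-1])
goto(.4697,-.1192,.0275,90);s=get_state();print(s['contact_force'],s['grasp_force'])"
```

```text
t 4.2667 pos [ 0.4702 -0.1178  0.1106] op 0.0378
shift mm [-0.7  1.4 83.1]
tool y bearing -89.9 q6 1.19
turn about tool z 0.1
[ 0.87088724 -0.67162345 -1.82321493] 40.67460894584656
```

View pics/g2.png

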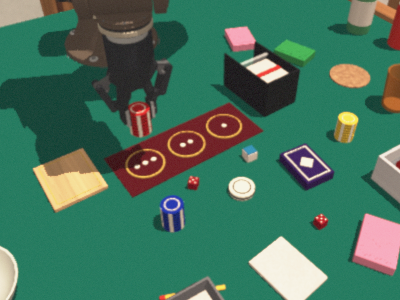

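The red column hangs upright in the pads (140,120), above the right spot.

Request:
{"name": "servo_tool", "arguments": {
  "series": [
    [1,[-0.001,0.0014,0.025],0],
    [1,[0,0,0.025],0],
    [1,[0,0,0.02],0],
    [1,[0,0,0.01],0],
    [1,[0,0,0.003],0],
    [1,[0,0,0.001],0],
    [1,[0,0,0],0]
  ]
}}

```text
time: 4.85
eef_pos: [0.4685, -0.119, 0.0264]
orientation: [0.0, 1.0, 0.0, 0.0]
contact_force: [-0.5, 0.2, -1.6]
opening: 0.0377
grasp_force: 40.8
```

Request:
{"name": "servo_tool", "arguments": {
  "series": [
    [0.6,[0,0,0],0],
    [0,[0,0,0],0],
    [-1,[0,0,0],0],
    [-1,[0,0,0],0],
    [-1,[0,0,0],0],
    [-1,[0,0,0],0],
    [-1,[0,0,0],0]
  ]
}}

```text
time: 5.43
eef_pos: [0.4682, -0.1185, 0.0258]
orientation: [0.0, 1.0, 0.0, 0.0]
contact_force: [-0.7, 0.1, 0.6]
opening: 0.0852
grasp_force: 0.0
```

```bash
python3 -c "
from h import *
goto(.6223,-.137,.11,90)"
```

```text
t 5.4333 pos [ 0.4682 -0.1185  0.0258] op 0.0852
shift mm [154.1  18.6 -84.1]
tool y bearing -89.9 q6 1.19
turn about tool z 0.1
```

Up, over to blue, then check red and blue.

Request:
{"name": "servo_tool", "arguments": {
  "series": [
    [-1,[0,0,-0.03],0],
    [-1,[0,0,-0.03],0],
    [-1,[0,0,-0.03],0],
    [-1,[0.027,0.003,0],0],
    [-1,[0.027,0.003,0],0],
    [-1,[0.025,0.003,0],0],
    [-1,[0.025,0.003,0],0],
    [-1,[0.025,0.003,0],0],
    [-1,[0.025,0.0036,0],0],
    [-1,[0,0,0],0]
  ]
}}

```text
time: 6.27
eef_pos: [0.6257, -0.1375, 0.1156]
orientation: [0.0, 1.0, 0.001, 0.001]
contact_force: [-0.3, 0.5, 0.4]
opening: 0.0853
grasp_force: 0.0
```

Request:
{"name": "servo_tool", "arguments": {
  "series": [
    [-1,[0,0,0],0],
    [-1,[0,0,0],0]
  ]
}}

```text
time: 6.43
eef_pos: [0.6213, -0.1367, 0.1154]
orientation: [-0.0, 1.0, 0.0, -0.001]
contact_force: [-0.4, 0.1, 0.0]
opening: 0.0854
grasp_force: 0.0
```

```bash
python3 -c "
from h import *
goto(.6223,-.137,.018,90)
for n in ('top','scene'):
    d=get_image(n);print(fit(d,disc(.0195),.05,(.4697,-.1192),z0=.004,lo=(0,160,150),hi=(6,255,255)))
    cv2.imwrite('pics/g3'+n+'.png',d['frame'][100:400,150:550,::-1])
"
```

```text
t 6.4333 pos [ 0.6213 -0.1367  0.1154] op 0.0854
shift mm [ 1.1  0.3 97.4]
tool y bearing -89.9 q6 1.25
turn about tool z 0.1
(array([ 0.4697, -0.1192]), np.float64(0.0))
(array([ 0.4589, -0.117 ]), np.float64(0.027))
```

View pics/g3scene.png

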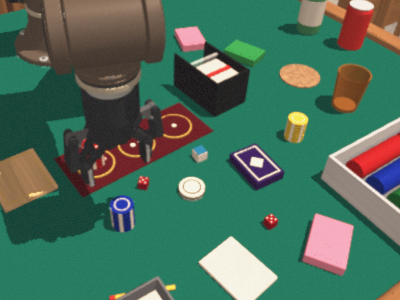

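Red is hidden behind the gripper for now; blue (122,213 in crop) is ready. Grasp blue.

Request:
{"name": "servo_tool", "arguments": {
  "series": [
    [-1,[0.001,0,0.027],0],
    [-1,[0,0,0.027],0],
    [-1,[0,0,0.024],0],
    [-1,[0,0,0.0195],0],
    [-1,[0,0,0],0],
    [1,[0,0,0],0],
    [1,[0,0,0],0],
    [1,[0,0,0],0],
    [1,[0,0,0],0],
    [1,[0,0,0],0]
  ]
}}

```text
time: 7.37
eef_pos: [0.6237, -0.1372, 0.02]
orientation: [0.0, 1.0, 0.0, 0.001]
contact_force: [-1.7, -0.3, 7.1]
opening: 0.0383
grasp_force: 39.6
```

Request:
{"name": "servo_tool", "arguments": {
  "series": [
    [1,[0,0,0],0],
    [1,[0,0,0],0]
  ]
}}

```text
time: 7.53
eef_pos: [0.6237, -0.1372, 0.02]
orientation: [0.0, 1.0, 0.0, 0.001]
contact_force: [-1.2, -0.4, 6.5]
opening: 0.0381
grasp_force: 39.6
```

Request:
{"name": "servo_tool", "arguments": {
  "series": [
    [1,[0,0,-0.02],0],
    [1,[0,0,-0.03],0],
    [1,[0,0,-0.03],0],
    [1,[0,-0.02,-0.02],0],
    [1,[-0.02,-0.03,0],0],
    [1,[-0.02,-0.03,0],0],
    [1,[-0.02,-0.03,0],0],
    [1,[-0.02,-0.03,0],0],
    [1,[-0.02,-0.03,0],0],
    [1,[-0.02,-0.03,0],0]
  ]
}}

```text
time: 8.37
eef_pos: [0.5019, 0.0641, 0.1191]
orientation: [0.0, 1.0, 0.0, 0.001]
contact_force: [0.9, -0.3, -1.6]
opening: 0.0379
grasp_force: 40.6
```

Request:
{"name": "servo_tool", "arguments": {
  "series": [
    [1,[-0.02,-0.007,0],0],
    [1,[-0.02,0,0],0],
    [1,[0,0,0],0],
    [1,[0,0,0],0],
    [1,[0,0,0],0]
  ]
}}

```text
time: 8.78
eef_pos: [0.464, 0.0698, 0.119]
orientation: [0.0, 1.0, 0.0, 0.001]
contact_force: [-0.2, 0.5, -0.3]
opening: 0.0381
grasp_force: 40.7
```

```bash
python3 -c "
from h import *
goto(.4556,.0702,.0275,90)
d=get_image('scene');cv2.imwrite('pics/g4.png',d['frame'][100:400,100:500,::-1])
"
```

```text
t 8.7833 pos [0.464  0.0698 0.119 ] op 0.0381
shift mm [-8.6 -0.4 91.4]
tool y bearing -90.0 q6 1.58
turn about tool z 0.0
```

View pics/g4.png

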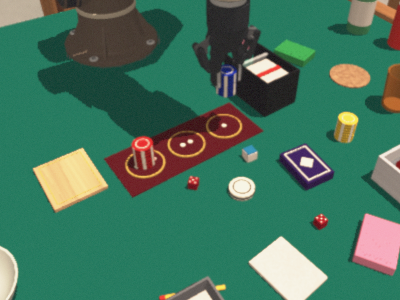

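Red stands on the right spot (145,155), blue is held upright (227,82) near the left spot. Place blue.

Request:
{"name": "servo_tool", "arguments": {
  "series": [
    [1,[-0.007,0,0.025],0],
    [1,[0,0,0.025],0],
    [1,[0,0,0.025],0],
    [1,[0,0,0.014],0],
    [1,[0,0,0.004],0],
    [1,[0,0,0.001],0],
    [1,[0,0,0],0],
    [1,[0,0,0],0]
  ]
}}

```text
time: 9.5
eef_pos: [0.4568, 0.0696, 0.0246]
orientation: [0.0, 1.0, 0.0, 0.0]
contact_force: [0.9, -0.6, -1.9]
opening: 0.0383
grasp_force: 41.0
```

Request:
{"name": "servo_tool", "arguments": {
  "series": [
    [0.6,[0,0,0],0],
    [0,[0,0,0],0],
    [-1,[0,0,0],0],
    [-1,[0,0,0],0],
    [-1,[0,0,0],0],
    [-1,[0,0,0],0],
    [-1,[0,0,0],0],
    [-1,[0,0,-0.03],0],
    [-1,[0,0,-0.03],0],
    [-1,[0,0,-0.03],0]
  ]
}}

```text
time: 10.33
eef_pos: [0.4556, 0.0699, 0.1151]
orientation: [0.0, 1.0, 0.0, -0.001]
contact_force: [0.3, -0.6, -0.6]
opening: 0.0855
grasp_force: 0.0
```

```bash
python3 -c "
from h import *
goto(.614,.2695,.11,90)"
```

```text
t 10.3333 pos [0.4556 0.0699 0.1151] op 0.0855
shift mm [ 158.6 -199.5    4.8]
tool y bearing -90.0 q6 1.58
turn about tool z 0.0
```

Request:
{"name": "servo_tool", "arguments": {
  "series": [
    [-1,[0.03,0,0],0],
    [-1,[0.03,0,0],0],
    [-1,[0.03,-0.015,0],0],
    [-1,[0.023,-0.025,0],0],
    [-1,[0.023,-0.03,0],0],
    [-1,[0.022,-0.03,0],0],
    [-1,[0,-0.035,0],0],
    [-1,[0,-0.035,0],0],
    [-1,[0,-0.029,0],0],
    [-1,[0,0,0],0]
  ]
}}

```text
time: 11.17
eef_pos: [0.6131, 0.2738, 0.1139]
orientation: [-0.0, 1.0, 0.002, 0.0]
contact_force: [0.7, -0.2, 0.2]
opening: 0.0854
grasp_force: 0.0
```

Request:
{"name": "servo_tool", "arguments": {
  "series": [
    [-1,[0,0,0],0],
    [-1,[0,0,0],0]
  ]
}}

```text
time: 11.33
eef_pos: [0.6136, 0.2687, 0.114]
orientation: [0.0, 1.0, 0.001, -0.0]
contact_force: [0.1, -0.9, -0.6]
opening: 0.0852
grasp_force: 0.0
```

```bash
python3 -c "
from h import *
goto(.614,.2695,.018,90)
for n in ('top','scene'):
    d=get_image(n);print(n)
    hh=cv2.cvtColor(d['frame'],cv2.COLOR_RGB2HSV)
    for c,p in dict(blue=(.4556,.0702),red=(.4697,-.1192)).items():
        h=hh[...,0].astype(int);v=hh[...,2]; 
        # matched-top circle: project top centre to compare
        print(c,'expected top px',proj(d,[*p,.054]).round(1))
    cv2.imwrite('pics/g5'+n+'.png',cv2.resize(d['frame'][200:300,280:440,::-1] if n=='top' else d['frame'][180:310,190:390,::-1],None,fx=4,fy=4,interpolation=cv2.INTER_CUBIC))
"
```

```text
t 11.3333 pos [0.6136 0.2687 0.114 ] op 0.0852
shift mm [ 0.5 -0.9 96. ]
tool y bearing -89.9 q6 1.88
turn about tool z 0.1
top
blue expected top px [317.  248.4]
red expected top px [406.9 240.1]
scene
blue expected top px [323.3 205.9]
red expected top px [241.8 242.9]
```

View pics/g5top.png

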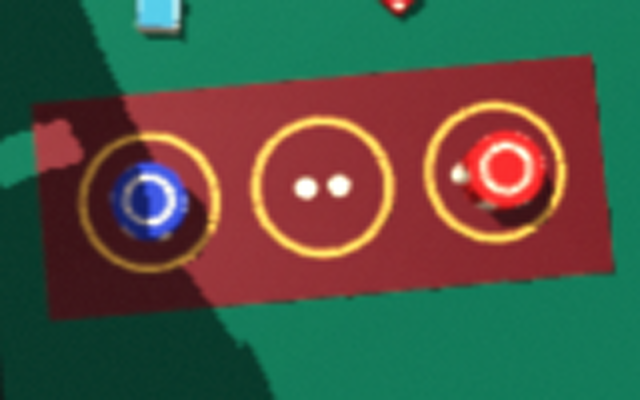

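```bash
python3 -c "
from h import *
d=get_image('top')
f=lambda a,b,z:(w(d,(a+.5)/4-.5+280,(b+.5)/4-.5+200,z)[:2]*1000).round(1)
print('blue',f(148,200,.054),'spot',f(149.5,201,.004));print('red',f(505,168,.054),'spot',f(495,171.5,.004));print('mid',f(322.5,187,.004))"
```

```text
blue [453.   71.1] spot [455.6  71.3]
red [ 466.6 -117. ] spot [ 468.4 -117.7]
mid [461.6 -23.2]
```

Request:
{"name": "servo_tool", "arguments": {
  "series": [
    [-1,[0.0005,-0.001,0.027],0],
    [-1,[0,0,0.027],0],
    [-1,[0,0,0.024],0],
    [-1,[0,0,0.018],0],
    [-1,[0,0,0],0],
    [1,[0,0,0],0],
    [1,[0,0,0],0],
    [1,[0,0,0],0],
    [1,[0,0,0],0],
    [1,[0,0,0],0]
  ]
}}

```text
time: 12.32
eef_pos: [0.615, 0.2701, 0.02]
orientation: [-0.0, 1.0, 0.0, 0.001]
contact_force: [-0.4, -1.8, 6.2]
opening: 0.0376
grasp_force: 39.7
```

Request:
{"name": "servo_tool", "arguments": {
  "series": [
    [1,[0,0,0],0],
    [1,[0,0,0],0]
  ]
}}

```text
time: 12.48
eef_pos: [0.615, 0.2701, 0.02]
orientation: [-0.0, 1.0, 0.0, 0.001]
contact_force: [-1.1, -1.4, 6.9]
opening: 0.0381
grasp_force: 39.7
```

Request:
{"name": "servo_tool", "arguments": {
  "series": [
    [1,[0,0,-0.02],0],
    [1,[0,0,-0.03],0],
    [1,[0,0,-0.03],0],
    [1,[0,0.02,-0.02],0],
    [1,[0,0.03,0],0],
    [1,[0,0.03,0],0],
    [1,[0,0.03,0],0],
    [1,[0,0.03,0],0],
    [1,[-0.01,0.03,0],0],
    [1,[-0.02,0.03,0],0]
  ]
}}

```text
time: 13.32
eef_pos: [0.5854, 0.0685, 0.119]
orientation: [0.0, 1.0, 0.0, 0.001]
contact_force: [0.4, -0.4, -1.5]
opening: 0.038
grasp_force: 40.6
```

Request:
{"name": "servo_tool", "arguments": {
  "series": [
    [1,[-0.02,0.03,0],0],
    [1,[-0.02,0.03,0],0],
    [1,[-0.025,0.03,0],0],
    [1,[-0.025,0.004,0],0],
    [1,[-0.025,0,0],0],
    [1,[0,0,0],0],
    [1,[0,0,0],0],
    [1,[0,0,0],0]
  ]
}}

```text
time: 13.98
eef_pos: [0.4705, -0.0242, 0.119]
orientation: [0.0, 1.0, 0.0, 0.001]
contact_force: [0.4, 0.5, -1.4]
opening: 0.0379
grasp_force: 40.7
```

```bash
python3 -c "
from h import *
goto(.4627,-.0235,.0275,90)"
```

```text
t 13.9833 pos [ 0.4705 -0.0242  0.119 ] op 0.0379
shift mm [-8.  -0.7 91.5]
tool y bearing -89.9 q6 1.38
turn about tool z 0.1
```

Request:
{"name": "servo_tool", "arguments": {
  "series": [
    [1,[-0.006,0,0.025],0],
    [1,[0,0,0.025],0],
    [1,[0,0,0.025],0],
    [1,[0,0,0.014],0],
    [1,[0,0,0.004],0],
    [1,[0,0,0.001],0],
    [1,[0,0,0],0],
    [1,[0,0,0],0]
  ]
}}

```text
time: 14.65
eef_pos: [0.4645, -0.0241, 0.0247]
orientation: [0.0, 1.0, 0.001, 0.001]
contact_force: [0.8, 0.0, -1.3]
opening: 0.0378
grasp_force: 40.9
```

Request:
{"name": "servo_tool", "arguments": {
  "series": [
    [0.6,[0,0,0],0],
    [0,[0,0,0],0],
    [-0.6,[0,0,0],0],
    [-0.6,[0,0,0],0],
    [-0.6,[0,0,0],0],
    [-0.6,[0,0,0],0],
    [-0.6,[0,0,-0.02],0],
    [-0.6,[0,0,-0.03],0],
    [-1,[0,0,-0.03],0],
    [-1,[0,0,-0.01],0]
  ]
}}

```text
time: 15.48
eef_pos: [0.4645, -0.0243, 0.1175]
orientation: [0.0, 1.0, 0.0, 0.002]
contact_force: [-0.1, -0.8, 0.8]
opening: 0.0854
grasp_force: 0.0
```

```bash
python3 -c "
from h import *
goto(.6445,.1376,.06,87)"
```

```text
t 15.4833 pos [ 0.4645 -0.0243  0.1175] op 0.0854
shift mm [ 180.  -161.7   58. ]
tool y bearing -89.9 q6 1.38
turn about tool z 3.1
```

Request:
{"name": "servo_tool", "arguments": {
  "series": [
    [-1,[0.025,-0.015,0],0],
    [-1,[0.025,-0.021,0],0],
    [-1,[0.025,-0.021,0],0],
    [-1,[0.025,-0.021,0],0],
    [-1,[0.025,-0.021,0],0],
    [-1,[0.025,-0.021,0],0],
    [-1,[0.02,-0.021,0],0],
    [-1,[0.01,-0.021,0],0],
    [-1,[0,0,0],3.2],
    [-1,[0,0,0.02],0]
  ]
}}

```text
time: 16.32
eef_pos: [0.6453, 0.1396, 0.0968]
orientation: [-0.0, 1.0, -0.028, 0.003]
contact_force: [1.1, -0.5, 0.2]
opening: 0.0853
grasp_force: 0.0
```

Request:
{"name": "servo_tool", "arguments": {
  "series": [
    [-1,[0,0,0.02],0],
    [-1,[0,0,0],0],
    [-1,[0,0,0],0],
    [-1,[0,0,0],0]
  ]
}}

```text
time: 16.65
eef_pos: [0.6438, 0.138, 0.0751]
orientation: [-0.0, 1.0, -0.028, 0.0]
contact_force: [-0.1, 0.6, 1.4]
opening: 0.0855
grasp_force: 0.0
```

```bash
python3 -c "
from h import *
goto(.6445,.1376,-.003,87)
d=get_image('scene')
cv2.imwrite('pics/g6.png',cv2.resize(d['frame'][150:310,200:440,::-1],None,fx=3,fy=3,interpolation=cv2.INTER_CUBIC))"
```

```text
t 16.65 pos [0.6438 0.138  0.0751] op 0.0855
shift mm [ 0.7  0.4 78.1]
tool y bearing -93.2 q6 1.74
turn about tool z -0.2
```

View pics/g6.png

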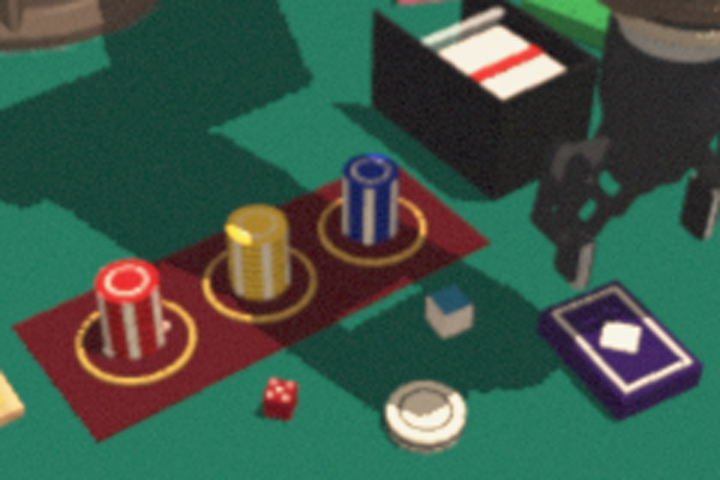

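All three columns stand near their spot centres (130,310), (258,255), (372,200). Now the box at (620,350), fingers above it.

Request:
{"name": "servo_tool", "arguments": {
  "series": [
    [-1,[0.0007,0.0004,0.025],0],
    [-1,[0,0,0.025],0],
    [-1,[0,0,0.015],0],
    [-1,[0,0,0.008],0],
    [-1,[0,0,0.003],0],
    [-1,[0,0,0],0],
    [-1,[0,0,0],0]
  ]
}}

```text
time: 17.28
eef_pos: [0.6448, 0.1376, -0.0005]
orientation: [-0.0, 1.0, -0.027, 0.001]
contact_force: [0.0, -0.2, 0.2]
opening: 0.0857
grasp_force: 0.0
```

Request:
{"name": "servo_tool", "arguments": {
  "series": [
    [1,[0,0,0],0],
    [1,[0,0,0],0],
    [1,[0,0,0],0],
    [1,[0,0,0],0],
    [1,[0,0,0],0]
  ]
}}

```text
time: 17.7
eef_pos: [0.6446, 0.1376, -0.0004]
orientation: [-0.0, 1.0, -0.027, 0.001]
contact_force: [-1.1, -0.2, 7.1]
opening: 0.0629
grasp_force: 44.0
```

Request:
{"name": "servo_tool", "arguments": {
  "series": [
    [1,[0,0,0],0],
    [1,[0,0,-0.01],0],
    [1,[0,0,-0.03],0],
    [1,[0,0,-0.04],0],
    [1,[0,0,-0.04],0],
    [1,[0,0,-0.02],0],
    [1,[0,0,0],-5.8],
    [1,[0,0,0],0],
    [1,[0,0,0],0],
    [1,[0,0,0],0]
  ]
}}

```text
time: 18.53
eef_pos: [0.6437, 0.1375, 0.1378]
orientation: [0.0, 1.0, 0.022, -0.001]
contact_force: [-0.4, 0.4, -0.9]
opening: 0.0631
grasp_force: 44.7
```

```bash
python3 -c "
from h import *
goto(.4337,-.256,.14,92.6)
d=get_image('scene')
cv2.imwrite('pics/g7.png',cv2.resize(d['frame'][100:310,240:520,::-1],None,fx=2,fy=2,interpolation=cv2.INTER_CUBIC))"
```

```text
t 18.5333 pos [0.6437 0.1375 0.1378] op 0.0631
shift mm [-226.9  384.    -1.9]
tool y bearing -87.5 q6 1.64
turn about tool z -0.1
```

View pics/g7.png

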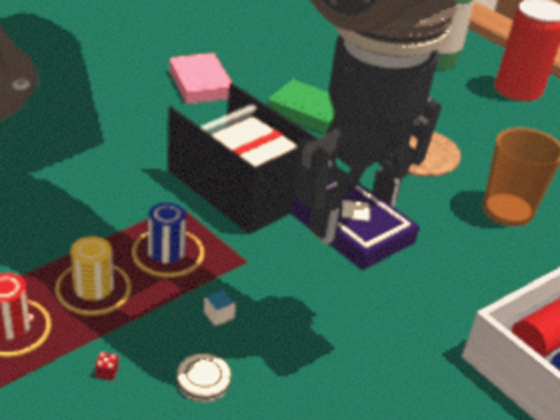

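The box is held level (355,215). Carry it to the stand.

Request:
{"name": "servo_tool", "arguments": {
  "series": [
    [1,[-0.01,0.02,0],0],
    [1,[-0.018,0.03,0],0],
    [1,[-0.018,0.03,0],0],
    [1,[-0.018,0.03,0],0],
    [1,[-0.018,0.03,0],0],
    [1,[-0.018,0.03,0],0],
    [1,[-0.018,0.03,0],0],
    [1,[-0.018,0.03,0],0],
    [1,[-0.018,0.03,0],0],
    [1,[-0.018,0.03,0],0]
  ]
}}

```text
time: 19.42
eef_pos: [0.4845, -0.1612, 0.1378]
orientation: [-0.0, 1.0, 0.022, -0.001]
contact_force: [1.0, -0.5, -1.5]
opening: 0.063
grasp_force: 44.7
```

Request:
{"name": "servo_tool", "arguments": {
  "series": [
    [1,[-0.018,0.03,0],0],
    [1,[-0.018,0.03,0],0],
    [1,[-0.015,0.025,0],0],
    [1,[-0.004,0.009,0],0],
    [1,[0,0,0],0],
    [1,[0,0,0],0],
    [1,[0,0,0],0],
    [1,[0,0,0],0]
  ]
}}

```text
time: 20.08
eef_pos: [0.4356, -0.2553, 0.1382]
orientation: [-0.0, 1.0, 0.024, -0.0]
contact_force: [0.2, 0.4, -1.6]
opening: 0.0632
grasp_force: 44.7
```

```bash
python3 -c "
from h import *
goto(.4337,-.256,.0105,92.6);print(get_state()['grasp_force'])"
```

```text
t 20.0833 pos [ 0.4356 -0.2553  0.1382] op 0.0632
shift mm [ -1.9   0.6 127.7]
tool y bearing -87.3 q6 0.86
turn about tool z 0.1
44.68410551548004
```

Request:
{"name": "servo_tool", "arguments": {
  "series": [
    [1,[-0.002,0.0006,0.03],0],
    [1,[0,0,0.03],0],
    [1,[0,0,0.03],0],
    [1,[0,0,0.022],0],
    [1,[0,0,0.01],0],
    [1,[0,0,0.004],0],
    [1,[0,0,0.001],0],
    [1,[0,0,0.0],0],
    [1,[0,0,0],0]
  ]
}}

```text
time: 20.83
eef_pos: [0.4337, -0.2574, 0.0125]
orientation: [0.001, 1.0, 0.023, 0.001]
contact_force: [0.3, -0.4, -2.1]
opening: 0.0632
grasp_force: 44.6
```

Request:
{"name": "servo_tool", "arguments": {
  "series": [
    [0,[0,0,0],0],
    [-1,[0,0,0],0],
    [-1,[0,0,0],0],
    [-1,[0,0,0],0],
    [-1,[0,0,0],0],
    [-1,[0,0,-0.02],0],
    [-1,[0,0,-0.03],0],
    [-1,[0,0,-0.03],0],
    [-1,[0,0,-0.02],0],
    [-1,[0,0,0],2.6]
  ]
}}

```text
time: 21.67
eef_pos: [0.4343, -0.258, 0.1151]
orientation: [0.002, 1.0, 0.001, 0.002]
contact_force: [0.8, 0.5, -0.1]
opening: 0.0855
grasp_force: 0.0
```

```bash
python3 -c "
from h import *
goto(.6243,.0023,.11,90)"
```

```text
t 21.6667 pos [ 0.4343 -0.258   0.1151] op 0.0855
shift mm [ 190.4 -260.1    5. ]
tool y bearing -89.9 q6 0.9
turn about tool z 0.1
```

Request:
{"name": "servo_tool", "arguments": {
  "series": [
    [-1,[0.015,-0.015,0],0],
    [-1,[0.022,-0.03,0],0],
    [-1,[0.022,-0.03,0],0],
    [-1,[0.022,-0.03,0],0],
    [-1,[0.022,-0.03,0],0],
    [-1,[0.022,-0.03,0],0],
    [-1,[0.022,-0.03,0],0],
    [-1,[0.022,-0.03,0],0],
    [-1,[0.021,-0.03,0],0],
    [-1,[0,-0.005,0.03],0]
  ]
}}

```text
time: 22.5
eef_pos: [0.6283, 0.007, 0.0855]
orientation: [0.0, 1.0, 0.002, 0.005]
contact_force: [0.5, -0.3, -0.8]
opening: 0.0854
grasp_force: 0.0
```

Request:
{"name": "servo_tool", "arguments": {
  "series": [
    [-1,[0,0,0],0],
    [-1,[0,0,0],0],
    [-1,[0,0,0],0]
  ]
}}

```text
time: 22.75
eef_pos: [0.6226, 0.0022, 0.0819]
orientation: [0.0, 1.0, 0.0, -0.0]
contact_force: [1.0, 1.3, 0.6]
opening: 0.0855
grasp_force: 0.0
```

```bash
python3 -c "
from h import *
goto(.6243,.0023,0,90)
for n in ('top','scene'):
    d=get_image(n);print(n,'box',fit(d,rect(.09,.064),.02,(.4337,-.256,.045),z0=.01,turn=True,lo=(115,40,10),hi=(165,255,160)),'stand',fit(d,rect(.12,.1),.01,(.4337,-.256,.045),turn=True))
    cv2.imwrite('pics/g8'+n+'.png',cv2.resize(d['frame'][210:310,280:520,::-1] ,None,fx=3,fy=3,interpolation=cv2.INTER_CUBIC))"
```

```text
t 22.75 pos [0.6226 0.0022 0.0819] op 0.0855
shift mm [ 1.8 -0.1 81.9]
tool y bearing -90.0 q6 1.47
turn about tool z 0.0
top box (array([ 0.4324, -0.2554,  0.0349]), np.float64(0.59)) stand (array([ 0.4322, -0.2552,  0.0441]), np.float64(0.964))
scene box (array([ 0.4343, -0.2577,  0.024 ]), np.float64(0.661)) stand (array([ 0.4345, -0.2572,  0.0587]), np.float64(0.914))
```

View pics/g8top.png

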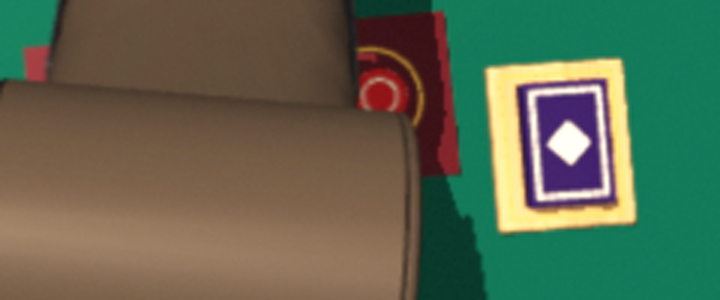

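The box lies centred and square on the stand (568,143 in crop). Now the button.

Request:
{"name": "servo_tool", "arguments": {
  "series": [
    [-1,[0.0018,0,0.025],0],
    [-1,[0,0,0.025],0],
    [-1,[0,0,0.018],0],
    [-1,[0,0,0.01],0],
    [-1,[0,0,0.003],0],
    [-1,[0,0,0],0],
    [1,[0,0,0],0],
    [1,[0,0,0],0],
    [1,[0,0,0],0],
    [1,[0,0,0],0]
  ],
  "grip_force": 25
}}

```text
time: 23.68
eef_pos: [0.6252, 0.003, 0.0016]
orientation: [0.0, 1.0, 0.001, 0.001]
contact_force: [-1.0, -0.2, 6.8]
opening: 0.0463
grasp_force: 24.7
```

Request:
{"name": "servo_tool", "arguments": {
  "series": [
    [1,[0,0,0],0],
    [1,[0,0,0],0],
    [1,[0,0,0],0]
  ]
}}

```text
time: 23.93
eef_pos: [0.6252, 0.003, 0.0016]
orientation: [0.0, 1.0, 0.0, 0.001]
contact_force: [-1.4, -0.5, 7.4]
opening: 0.0464
grasp_force: 24.7
```

Request:
{"name": "servo_tool", "arguments": {
  "series": [
    [1,[0,0,-0.02],0],
    [1,[0,0,-0.04],0],
    [1,[0,0,-0.04],0],
    [1,[0,0.02,-0.02],0],
    [1,[-0.02,0.03,0],0],
    [1,[-0.025,0.03,0],0],
    [1,[-0.025,0.03,0],0],
    [1,[-0.025,0.03,0],0],
    [1,[-0.025,0.03,0],0],
    [1,[-0.025,0.03,0],0]
  ]
}}

```text
time: 24.77
eef_pos: [0.4787, -0.1982, 0.121]
orientation: [0.0, 1.0, 0.001, 0.0]
contact_force: [0.7, -1.0, 0.4]
opening: 0.0467
grasp_force: 26.1
```

Request:
{"name": "servo_tool", "arguments": {
  "series": [
    [1,[-0.02,0.03,0],0],
    [1,[-0.015,0.02,0],0],
    [1,[-0.007,0.007,0],0],
    [1,[0,0,0.03],0],
    [1,[0,0,0],0],
    [1,[0,0,0],0],
    [1,[0,0,0],0]
  ]
}}

```text
time: 25.35
eef_pos: [0.4385, -0.2537, 0.0911]
orientation: [0.0, 1.0, 0.001, 0.0]
contact_force: [0.5, -0.2, 0.1]
opening: 0.047
grasp_force: 26.2
```

```bash
python3 -c "
from h import *
goto(.4346,-.2564,.0325,90);print(get_state()['grasp_force'])
d=get_image('scene')
cv2.imwrite('pics/g9.png',cv2.resize(d['frame'][150:330,80:360,::-1],None,fx=2.5,fy=2.5,interpolation=cv2.INTER_CUBIC))"
```

```text
t 25.35 pos [ 0.4385 -0.2537  0.0911] op 0.047
shift mm [-4.   2.7 58.6]
tool y bearing -89.9 q6 0.91
turn about tool z 0.1
26.15645080804825
```

View pics/g9.png

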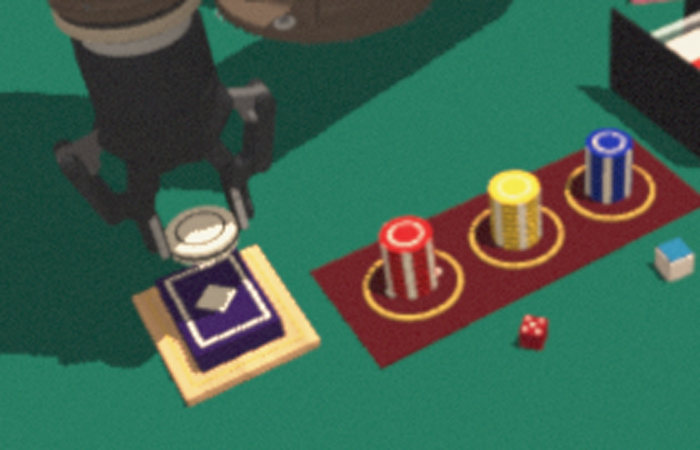

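Button held level (203,233) above the box; all columns in place. Lower and release.

Request:
{"name": "servo_tool", "arguments": {
  "series": [
    [1,[-0.004,0.0027,0.025],0],
    [1,[0,0,0.018],0],
    [1,[0,0,0.01],0],
    [1,[0,0,0.004],0],
    [1,[0,0,0.0015],0],
    [1,[0,0,0],0],
    [1,[0,0,0],0]
  ]
}}

```text
time: 25.98
eef_pos: [0.4344, -0.257, 0.0326]
orientation: [0.0, 1.0, 0.001, 0.0]
contact_force: [0.5, 0.2, -0.5]
opening: 0.0467
grasp_force: 26.2
```

Request:
{"name": "servo_tool", "arguments": {
  "series": [
    [0.3,[0,0,0],0],
    [-0.3,[0,0,0],0],
    [-1,[0,0,0],0],
    [-1,[0,0,0],0],
    [-1,[0,0,0],0],
    [-1,[0,0,-0.02],0],
    [-1,[0,0,-0.04],0],
    [-1,[0,0,-0.04],0],
    [-1,[0,0,-0.03],0],
    [-1,[0,0,0],0]
  ]
}}

```text
time: 26.82
eef_pos: [0.4355, -0.258, 0.1673]
orientation: [0.003, 1.0, 0.0, 0.003]
contact_force: [-0.2, -0.4, 0.3]
opening: 0.0853
grasp_force: 0.0
```

Request:
{"name": "servo_tool", "arguments": {
  "series": [
    [-1,[-0.02,0.035,0],0],
    [-1,[-0.02,0.035,0],0],
    [-1,[-0.02,0.035,0],0],
    [-1,[-0.02,0.035,0],0],
    [-1,[-0.02,0.035,0],0],
    [-1,[-0.02,0.035,0],0],
    [-1,[0,0.02,0],0],
    [-1,[0,0,0],0],
    [-1,[0,0,0],0]
  ]
}}

```text
time: 27.57
eef_pos: [0.3136, -0.4873, 0.1612]
orientation: [-0.0, 1.0, -0.0, -0.0]
contact_force: [0.2, 0.1, -0.2]
opening: 0.0855
grasp_force: 0.0
```

```bash
python3 -c "
from h import *
d=get_image('top')
print(w(d,*[0,0],.042)[:1])
cv2.imwrite('pics/g10.png',cv2.resize(d['frame'][210:310,280:500,::-1],None,fx=3.5,fy=3.5,interpolation=cv2.INTER_CUBIC))
print('stand',fit(d,rect(.12,.1),.01,(.4337,-.256,.045),turn=True))"
```

```text
[1.06327425]
stand (array([ 0.4322, -0.2552,  0.0441]), np.float64(0.965))
```

View pics/g10.png

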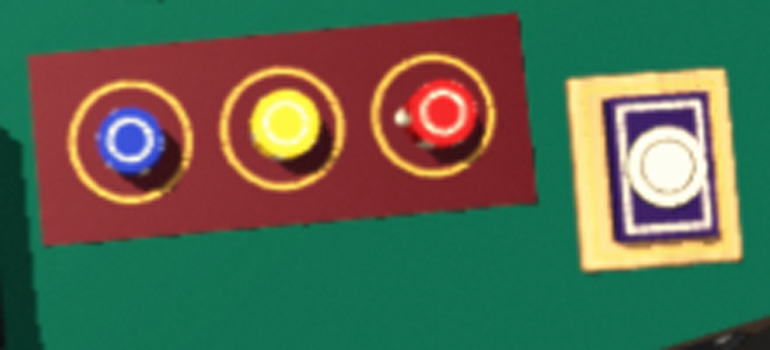

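Everything is in place: blue (130,140), yellow (285,123) and red (442,112) on their spots, and the button (666,167) centred on the box on the stand.

```bash
python3 -c "
from bench import *
print(job_done())"
```

```text
the job is handed in; nothing more can be done
None
```

I set out the dealer's side and handed the job in at about 28 s on the robot's clock. By the last camera check, all five pieces were released and lying or standing flat. Blue, yellow and red are on the shoe-end, middle and stand-end spots, each about 3 mm or less off centre. The card box is square in the middle of the stand with the button centred on it. The hand-in call gave no verdict.

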